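Build the gift tower

ROBOT

A 7-joint arm with a two-finger parallel gripper is mounted at the origin on the work surface; the furniture and walls round the work are solid. World frame = base frame: x ahead of the robot, y to its left, z up, the work surface at z = 0. Lengths are in m, angles in rad, forces in N, time in s.
With the tool pointing down it reaches from about 0.4 to 0.85 m from the base axis. Payload 4.5 kg.
Tool frame: the origin (TCP) lies midway between the tips of the shut fingers; the grasp point (between the pads) lies 19 mm behind it (r.grip_point_offset is the distance from the TCP to the grasp point, in m); z points along the fingers, y is the line along which they close (so a half turn about z gives the same grasp; the last joint's range is limited). The gripper opens to 88 mm and grips with 3 to 60 N. Pads are 18 mm wide; open, the fingers measure 123 mm over their backs; the gripper's body (75 mm by 187 mm) begins 45 mm behind the grasp point.
Start: joints at [1.375, 0.689, -0.195, 1.565, 0.157, 0.902, -0.215], TCP at [0.142, -0.609, 0.239] pointing down, gripper open.
Joint ranges: [-3.01, 3.01], [-0.46, 2.08], [-1.47, 1.51], [0.13, 2.56], [-1, 4.14], [0.04, 2.09], [-2.66, 2.66]. Speed limits (rad/s): [2.57, 2.57, 3.14, 3.14, 3.14, 3.14, 3.14].

INTERFACE

Orientations are given as a unit quaternion [x, y, z, w].
In Python, from plant import r, optics gives the robot as it stands.
- The arm moves only by the shell command python3 -m pendant 'ROWS' [OPENING] [FORCE]. ROWS is JSON, a list of rows, each a list of 6 numbers: the shift along the tool's x, y, z as a fraction of full scale, then the turn, a rotation vector about the tool's x, y, z as a fraction of full scale. A call has 1 to 5 rows; each row shifts and turns the commanded pose from where the row before left it, along the tool's axes as they then stand; what a row does not reach is not made up. Full scale, the value 1, is 0.025 m for a shift and pi rad for a turn. A row lasts 1/12 s, in which the tool goes at most 41.7 mm and 7.16 degrees, less where a joint would pass 70% of its speed; a pose out of reach is approached as far as the arm can. A call with a number of a shift or a turn outside -1 to 1 is refused whole. A call with a gripper value outside its range is refused whole. OPENING is the opening, from -1 (shut) to 1 (fully open), set as the call begins (- or left out, the last holds). The fingers move at their own pace and stop on an object; FORCE is the grip in N (left out, the last holds). Time passes only in rows, so rows that do not move let the fingers close. It gives the time, the measured TCP pose, the force, the opening and the grip force at its end, in the units of the state.
- r.get_state(): the state, without advancing time (a new reading comes with each control period).
- optics.snapshot(name): name is "scene" or "top" or "wrist"; returns (picture, depth): 420x560x3 uint8, blue, green, red; 420x560 float32, m along the optical axis (not along the pixel's ray), 0 where there is no reading.
- optics.calibration(name): a dict with "vfov" (degrees; the focal length in pixels is half the picture's height over the tangent of half this angle, whatever the lens; pixels are square), "cx", "cy" (the principal point, pixels), "cam_to_world" (4x4, takes a point from camera to world coordinates); the wrist camera has in their place "tool_from_camera" (4x4, takes a point from camera to tool coordinates, whose origin is the TCP and whose axes are the flange's). Camera axes: x right, y up, looking along -z (the intrinsics and any distortion apply to the point x, -y, -z); pixel columns grow to the right and rows downward; lengths in m; the calibration is good to about 2 mm. The wrist camera is an equidistant fisheye: a pixel r from the principal point sees the ray r / f radians off the axis. A picture is of the moment at which its call begins: read the wrist's pose just before it. calibration takes no time and is no camera call.
- r.finish_job(): hands the job in; it is judged then, once.
The state is a dict: "clock": time; "q": joint angles; "qd": joint speeds; "joint_torque": joint torques, N m; "tool_pos": TCP position; "eef_rot": TCP orientation; "contact_force": force on the tool from outside, world axes, zero at the start; "moment": the same for the moment, N m; "opening": opening from 0.0 (shut) to 1.0 (fully open); "finger_force": force on a finger pad.
Only numpy, scipy, OpenCV 4.12 (cv2) and the standard library are available. Lean on these libraries where they do the work, as an engineer would, in place of code of your own. Each camera call takes 0.05 s, during which the arm holds its last target. There are 200 camera calls.

TASK

Build the gift tower in the middle of the pale wooden display stand: the long narrow carton first, then the broad carton on it, then the short carton on that, all lying flat, centred one above the other and in line with the stand's length, and last of all lay the wrapped sweet in the middle of the top. Place one thing after the other in this order and leave the service bell standing where it is.

Things in the scene. Friction and masses are not known exactly. Their poses are not given: they have to be found in the camera images.
- long_carton: The long narrow printed carton (teal with red ends), lying flat on its broad face: 50 mm wide (x), 120 mm long (y), 35 mm high (z). Origin at the centre of its underside, z up. Loose, 0.07 to 0.14 kg, rigid.
- broad_carton: The broad printed carton (cream with a yellow oval), lying flat: 65 mm wide (x), 110 mm long (y), 30 mm high (z). Origin at the centre of its underside, z up. Loose, 0.07 to 0.14 kg, rigid.
- short_carton: The short printed carton (green and white with a red part), lying flat: 60 mm wide (x), 85 mm long (y), 28 mm high (z). Origin at the centre of its underside, z up. Loose, 0.07 to 0.14 kg, rigid.
- sweet: The twist-wrapped sweet (yellow, white paper ends), lying on its side: 20 mm wide (x), 51 mm long from twist to twist (y), 18 mm high (z). Origin at the centre of its underside, z up. Loose, 15 g.
- stand: Low display stand, a pale wooden board on four black feet, fixed to the worktop: 84 mm wide (x), 140 mm long (y). Its flat top is 22 mm above the worktop. Origin on the worktop under its centre, z up. The tower stands on the middle of its top, the cartons' length along the stand's length (either way round).
- bell: Service bell, 79 mm in diameter and 64 mm high, a metal dome on a black foot; loose, a bystander to be left where it stands. Origin at the centre of its underside. Also fixed, not listed: two small brass scale weights, up to 38 mm across and 34 mm high, stand among the things; tall jars and a tin of sticks, up to 220 mm high, stand along the back edge and the far left corner.
- sweet_mid (a point): The middle of the wrapped sweet, 9 mm above its origin as it lies at the start; this point is to end up over the middle of the stand.
There are look-alikes about, which are no part of the job. Of the things like the short_carton, leave any that is orange; of the rest the larger one is meant. What is shaped like the broad_carton but orange or pink is not meant.

How it is judged:
On the way, in this order (a step that is already met when the one before it is completed fails the run):
1. the long narrow carton lies centred on the stand, released (horizontal distance between long_carton and stand below 0.015 m and z of long_carton in the frame of stand between 0.017 and 0.027 m and angle between the y axis of long_carton and the y axis of stand, either way round below 0.2 rad and angle between long_carton's own z axis and vertical below 0.1 rad and contact force between long_carton and the fingers below 0.05 N), for 0.2 s.
2. the broad carton lies on the long one, released (horizontal distance between each of long_carton, broad_carton and stand below 0.015 m and z of long_carton in the frame of stand between 0.017 and 0.027 m and angle between the y axis of each of long_carton, broad_carton and the y axis of stand, either way round below 0.2 rad and angle between each of long_carton, broad_carton's own z axis and vertical below 0.1 rad and z of broad_carton in the frame of stand between 0.052 and 0.062 m and contact force between broad_carton and the fingers below 0.05 N), for 0.2 s.
3. the short carton lies on the broad one, released (horizontal distance between each of long_carton, broad_carton, short_carton and stand below 0.015 m and z of long_carton in the frame of stand between 0.017 and 0.027 m and angle between the y axis of each of long_carton, broad_carton, short_carton and the y axis of stand, either way round below 0.2 rad and angle between each of long_carton, broad_carton, short_carton's own z axis and vertical below 0.1 rad and z of broad_carton in the frame of stand between 0.052 and 0.062 m and z of short_carton in the frame of stand between 0.082 and 0.092 m and contact force between short_carton and the fingers below 0.05 N), for 0.2 s.
4. the sweet lies on the short carton, released (horizontal distance between each of long_carton, broad_carton, short_carton, sweet_mid and stand below 0.015 m and z of long_carton in the frame of stand between 0.017 and 0.027 m and angle between the y axis of each of long_carton, broad_carton, short_carton and the y axis of stand, either way round below 0.2 rad and angle between each of long_carton, broad_carton, short_carton's own z axis and vertical below 0.1 rad and z of broad_carton in the frame of stand between 0.052 and 0.062 m and z of short_carton in the frame of stand between 0.082 and 0.092 m and z of sweet_mid in the frame of stand between 0.116 and 0.132 m and contact force between sweet and short_carton above 0.02 N and contact force between sweet and the fingers below 0.05 N), for 0.2 s.
At the end, for the whole second after the job is handed in: On the stand lie, bottom up, the long, broad and short carton, flat (0.1 rad), each within 15 mm of the stand's centre, in line with its length within 0.2 rad, within 5 mm of its stack height; the sweet rests on the short one within 15 mm of the middle; all released and at rest (horizontal distance between each of long_carton, broad_carton, short_carton, sweet_mid and stand below 0.015 m and z of long_carton in the frame of stand between 0.017 and 0.027 m and angle between the y axis of each of long_carton, broad_carton, short_carton and the y axis of stand, either way round below 0.2 rad and angle between each of long_carton, broad_carton, short_carton's own z axis and vertical below 0.1 rad and z of broad_carton in the frame of stand between 0.052 and 0.062 m and z of short_carton in the frame of stand between 0.082 and 0.092 m and z of sweet_mid in the frame of stand between 0.116 and 0.132 m and contact force between sweet and short_carton above 0.02 N and linear speed of each of long_carton, broad_carton, short_carton, sweet below 0.02 m/s); the robot touches nothing.
It fails at once if the service bell is moved by more than 20 mm or tipped (distance of bell from where it was at the start of the episode above 0.02 m or angle between bell's own z axis and vertical above 0.3 rad).
It also fails if it takes over 109 s, if anything falls off the work surface, if the arm or the gripper's body presses on something with over 40 N, if the wrist force passes 120 N, or if a joint passes its speed limit or range.

## Working session

There is one attempt and no reset: what is moved stays moved. The work goes in short steps, Python scripts to look and compute and a shell command to move; the robot and the scene stay as the last step left them, time stands still between calls to the robot, and variables do not carry over. Pictures are saved under pics/ and viewed, at most 14 in all, crops included, and the job is handed in when it is done.

```bash
mkdir -p pics; ls; python3 - <<'E'
from plant import r, optics
import cv2,numpy as np
for n in ("scene","top"):
    p,d=optics.snapshot(n); cv2.imwrite(f"pics/{n}0.png",p); np.savez(f"pics/{n}0.npz",p=p,d=d)
    c=optics.calibration(n); print(n,c, (d>0).mean())
print(optics.calibration("wrist")); s=r.get_state(); print(s)
E
```

```text
pics
scene {'vfov': 55.962691302697834, 'cx': 278.2064096926936, 'cy': 204.98909421309173, 'cam_to_world': array([[-7.92039695e-01,  4.45104737e-01, -4.17797672e-01,
         5.00812943e-03],
       [-6.10468979e-01, -5.76521033e-01,  5.43094029e-01,
         6.13076746e-01],
       [ 8.64579780e-04,  6.85204547e-01,  7.28350177e-01,
         8.26853534e-01],
       [ 0.00000000e+00,  0.00000000e+00,  0.00000000e+00,
         1.00000000e+00]])} 0.9958843537414966
top {'vfov': 51.102459163561186, 'cx': 281.2950573447641, 'cy': 207.07218440805525, 'cam_to_world': array([[-2.81838611e-02,  9.95972392e-01, -8.51155945e-02,
         3.66428494e-01],
       [-9.99601714e-01, -2.82044131e-02,  9.61269947e-04,
         1.36426077e-02],
       [-1.44323706e-03,  8.51087865e-02,  9.96370620e-01,
         1.01670286e+00],
       [ 0.00000000e+00,  0.00000000e+00,  0.00000000e+00,
         1.00000000e+00]])} 0.9961649659863946
{'vfov': 65.70646984690485, 'cx': 277.95546429045083, 'cy': 209.5978004131515, 'tool_from_camera': array([[ 5.18669302e-06,  9.64403710e-01,  2.64434272e-01,
         6.78
[... 311 characters left out ...]
0.68990543, -0.19451774,  1.56621043,  0.1573095 ,
        0.90250725, -0.21511916]), 'qd': array([-7.09317380e-04, -1.63270012e-03, -4.75945035e-04, -3.46530361e-03,
        1.19261626e-03,  6.64873756e-04, -1.43731898e-05]), 'joint_torque': array([-2.82275563e-03, -5.28494596e+01, -1.27164278e+00, -1.53836954e+01,
       -5.26426267e-02,  1.92347914e-03,  4.29831812e-05]), 'tool_pos': array([ 0.14218684, -0.60804018,  0.23799475]), 'eef_rot': array([ 9.93403067e-01,  1.14672033e-01, -1.57162372e-04, -8.04238695e-04]), 'contact_force': array([ 0.03986343, -0.20549455, -0.68523521]), 'moment': array([-0.01348522, -0.04879802,  0.0085879 ]), 'finger_force': 0.0, 'opening': 0.9980870282892547}
```

View pics/top0.png

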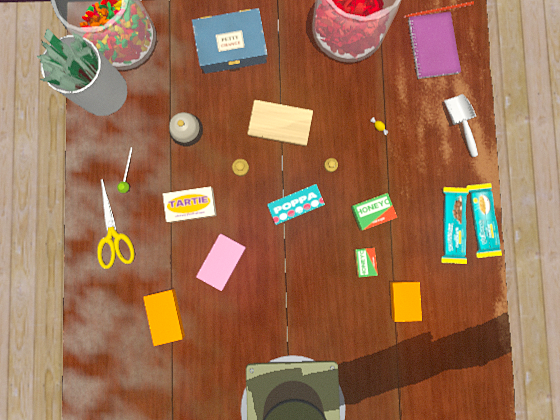

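View pics/scene0.png

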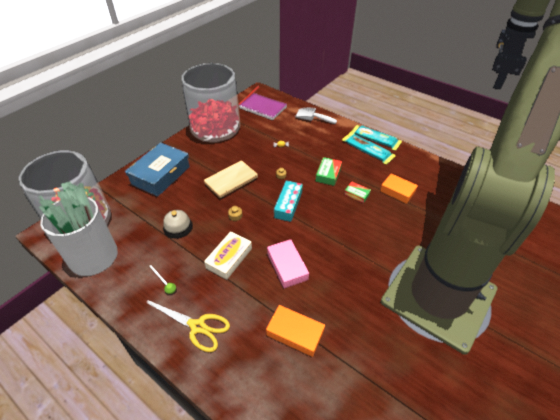

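The top view shows these candidates:
- **Long carton:** teal "POPPA" (296,204). The teal bars (455,225) and (485,220) are a different shape.
- **Broad carton:** cream "TARTIE" (189,204), not pink (220,263) or orange (163,317).
- **Short carton:** "HONEYC" (375,211), the larger one. The smaller one (367,262) and the orange one (407,302) are not meant.
- **Other things:** sweet (379,126), stand (281,122), bell (185,128), brass weights (240,167) and (332,164).

Next I measure them by casting rays onto each top plane, and take a crop to check the choice.

```bash
cat > h.py <<'E'
from plant import r, optics
import cv2,numpy as np
from scipy.spatial.transform import Rotation as R
def rays(name,uv):
    c=optics.calibration(name); f=210/np.tan(np.radians(c["vfov"])/2)
    uv=np.asarray(uv,float); T=c["cam_to_world"]
    d=np.c_[(uv[:,0]-c["cx"])/f,-(uv[:,1]-c["cy"])/f,-np.ones(len(uv))]
    return T[:3,3],d@T[:3,:3].T
def plane(name,uv,z):
    o,d=rays(name,uv); return (o+d*((z-o[2])/d[:,2])[:,None])
def heights(name,d):
    v,u=np.indices(d.shape); o,k=rays(name,np.c_[u.ravel(),v.ravel()])
    return (o+k*d.ravel()[:,None]).reshape(*d.shape,3)
def rect(name,P,d,seed,z,tol=.008,rad=60):
    """top face at height z around seed pixel: blob within tol of z, its min-area rectangle in world xy (mm)"""
    W=heights(name,d); m=(abs(W[...,2]-z)<tol).astype(np.uint8)
    c=np.zeros_like(m); cv2.circle(c,seed,rad,1,-1); m&=c
    m=cv2.morphologyEx(m,cv2.MORPH_OPEN,np.ones((3,3)))
    n,l=cv2.connectedComponents(m,connectivity=4); k=l[seed[1],seed[0]]
    if k==0: return None
    b=(l==k); ct=max(cv2.findContours(b.astype(np.uint8),0,cv2.CHAIN_APPROX_NONE)[0],key=cv2.contourArea)[:,0]
    xy=plane(name,ct,z)[:,:2]*1000
    (cx,cy),(a,e),t=cv2.minAreaRect(xy.astype(np.float32))
    if a>e: ax=t
    else: ax=t+90; a,e=e,a
    ax=(ax+90)%180-90   # long axis direction vs world x, deg
    return dict(c=(round(cx,1),round(cy,1)),size=(round(a,1),round(e,1)),axis=round(ax,1),zmed=round(float(np.median(W[b][:,2]))*1000,1))
E
python3 - <<'E'
from h import *
a=np.load("pics/top0.npz"); P,d=a["p"],a["d"]
W=heights("top",d)
print("table z",[np.round(W[v,u]*1000) for u,v in((290,250),(420,180),(220,320))])
for n,s,z in (("stand",(281,122),.022),("long",(296,204),.035),("broad",(189,204),.030),("short",(375,211),.028),("small",(367,262),.02),("sweet",(379,126),.014),("bell",(185,128),.055),("bellf",(198,135),.01),("w1",(240,167),.03),("w2",(332,164),.03),("box",(230,30),.06)):
    print(n,np.round(W[s[1],s[0]]*1000),rect("top",P,d,s,z))
# sweet by colour
hsv=cv2.cvtColor(P,cv2.COLOR_BGR2HSV); roi=np.zeros(d.shape,np.uint8); roi[105:150,360:400]=1
m=((W[...,2]>.006)&(roi>0)).astype(np.uint8); ys,xs=np.nonzero(m); print(len(xs))
xy=plane("top",np.c_[xs,ys],.009)[:,:2]*1000; print(cv2.minAreaRect(xy.astype(np.float32)),xy.mean(0))
cv2.imwrite("pics/crop0.png",cv2.resize(P[90:290,150:420],None,fx=2.9,fy=2.9,interpolation=cv2.INTER_CUBIC))
E
```

```text
table z [array([353.,  -5.,  -0.]), array([ 508., -314.,   -3.]), array([199., 160.,  -5.])]
stand [649.   8.  21.] {'c': (647.0, 9.9), 'size': (139.1, 85.0), 'axis': 77.7, 'zmed': 20.7}
long [456. -20.  38.] {'c': (455.6, -19.8), 'size': (119.5, 50.1), 'axis': -69.1, 'zmed': 33.9}
broad [463. 220.  32.] {'c': (462.7, 221.6), 'size': (110.4, 65.2), 'axis': -83.4, 'zmed': 28.9}
short [ 436. -198.   29.] {'c': (434.7, -197.3), 'size': (85.9, 59.7), 'axis': -71.3, 'zmed': 26.8}
small [ 322. -177.   20.] {'c': (321.1, -174.8), 'size': (62.0, 44.7), 'axis': 4.1, 'zmed': 19.3}
sweet [ 634. -219.   16.] {'c': (636.0, -221.1), 'size': (21.4, 20.9), 'axis': -2.7, 'zmed': 12.2}
bell [633. 224.  49.] {'c': (640.0, 231.5), 'size': (35.8, 34.2), 'axis': 88.4, 'zmed': 50.2}
bellf [627. 202.  10.] {'c': (622.0, 215.6), 'size': (74.4, 30.0), 'axis': -49.8, 'zmed': 9.3}
w1 [544. 104.  33.] {'c': (545.9, 105.0), 'size': (16.2, 15.9), 'axis': -1.2, 'zmed': 31.8}
w2 [ 546. -106.   26.] {'c': (546.9, -104.2), 'size': (11.6, 11.4), 'axis': -2.1, 'zmed': 25.6}
box [859. 119.  50.] None
107
((642.5100708007812, -213.1717529296875), (67.229248046875, 57.066253662109375), 32.357666015625) [ 636.93605039 -221.61921756]
```

View pics/crop0.png

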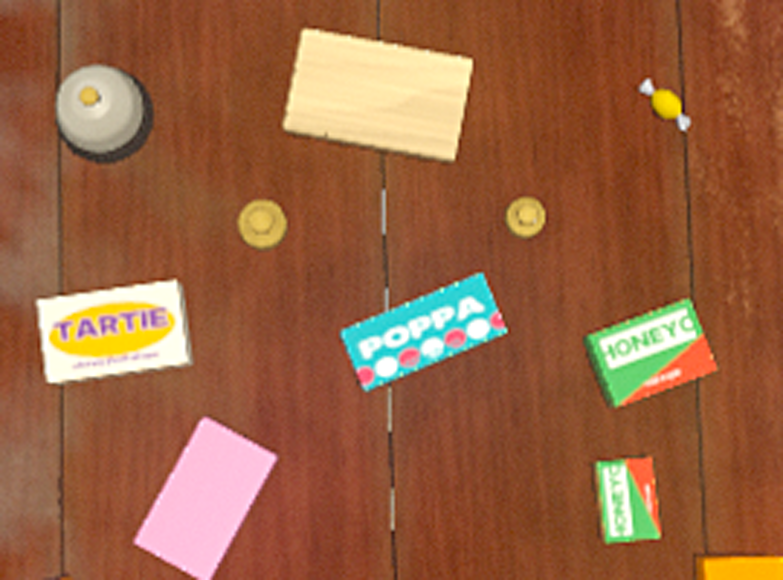

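The crop confirms the choice: TARTIE, POPPA and the larger HONEYC, plus the stand and the sweet. The rectangle sizes match the given ones to within 1 mm. Next comes the move to the long carton.

```bash
cat >> h.py <<'E'
def togo(x,y,z,yaw):
    """mm, deg (world angle of tool x): prints the needed shift in tool axes / full scale, then the turn / full scale"""
    s=r.get_state(); M=R.from_quat(s["eef_rot"]); p=s["tool_pos"]
    Rt=R.from_euler("z",yaw,degrees=True)*R.from_euler("x",180,degrees=True)
    sh=M.inv().apply(np.array([x,y,z])/1000-p)/.025; tn=(M.inv()*Rt).as_rotvec()/np.pi
    e=M.as_matrix()[:,0]
    print("t %.2f at"%s["clock"],np.round(p*1000,1),"yaw %.1f"%np.degrees(np.arctan2(e[1],e[0])),"shift",np.round(sh,3),"turn",np.round(tn,4),
      "open %.3f ff %.2f"%(s["opening"],s["finger_force"]),"F",np.round(s["contact_force"],1))
E
P='python3 -m pendant'
$P '[[0.88,-1,0,0,0,0],[0.88,-1,0,0,0,0],[0.88,-1,0,0,0,0],[0.88,-1,0,0,0,0],[0.88,-1,0,0,0,0]]' 1 20
$P '[[0.88,-1,0,0,0,0],[0.88,-1,0,0,0,0],[0.88,-1,0,0,0,0],[0.88,-1,0,0,0,0],[0.88,-1,0,0,0,0]]' 
python3 -c "
from h import *
togo(455.6,-19.8,150,110.9); print(r.get_state()['q'].round(2))"
```

```text
clock: 0.52
tool_pos: [0.2213, -0.4601, 0.2385]
eef_rot: [0.993, 0.114, -0.0, -0.0]
contact_force: [1.3, -0.6, 0.8]
opening: 1.001
finger_force: 0.0
clock: 0.93
tool_pos: [0.3, -0.3135, 0.2386]
eef_rot: [0.993, 0.115, -0.0, -0.0]
contact_force: [0.6, 0.3, 0.3]
opening: 0.995
finger_force: 0.0
t 0.93 at [ 300.  -313.5  238.6] yaw 13.2 shift [  8.736 -10.021   3.546] turn [-1.00e-04 -0.00e+00 -5.43e-01] open 0.995 ff 0.00 F [0.6 0.3 0.3]
[ 0.82  0.45 -0.17  2.11  0.14  0.59 -0.79]
```

```bash
P='python3 -m pendant'
$P '[[0.88,-1,0,0,0,0],[0.88,-1,0,0,0,0],[0.88,-1,0,0,0,0],[0.88,-1,0,0,0,0],[0.88,-1,0,0,0,0]]' >/dev/null
$P '[[0.87,-1,0,0,0,0],[0.87,-1,0,0,0,0],[0.87,-1,0,0,0,0],[0.87,-1,0,0,0,0],[0.87,-1,0,0,0,0]]' >/dev/null
$P '[[0,0,0.2,0,0,-0.0388],[0,0,0.2,0,0,-0.0388],[0,0,0.2,0,0,-0.0388],[0,0,0.2,0,0,-0.0388],[0,0,0.2,0,0,-0.0388]]' >/dev/null
$P '[[0,0,0.2,0,0,-0.0388],[0,0,0.2,0,0,-0.0388],[0,0,0.2,0,0,-0.0388],[0,0,0.2,0,0,-0.0388],[0,0,0.2,0,0,-0.0388]]' >/dev/null
$P '[[0,0,0.2,0,0,-0.0388],[0,0,0.2,0,0,-0.0388],[0,0,0.2,0,0,-0.0388],[0,0,0.2,0,0,-0.0388]]' >/dev/null
python3 -c "
from h import *
togo(455.6,-19.8,100,110.9); print(r.get_state()['q'].round(2))
P,d=optics.snapshot('wrist'); cv2.imwrite('pics/w1.png',P)"
```

```text
t 2.93 at [455.6 -21.9 168.3] yaw 111.3 shift [0.077 0.031 2.732] turn [-0.0001 -0.      0.0021] open 0.999 ff 0.00 F [ 0.2  0.1 -0.8]
[ 0.29  0.64 -0.55  2.12  0.64  0.55 -0.36]
```

View pics/w1.png

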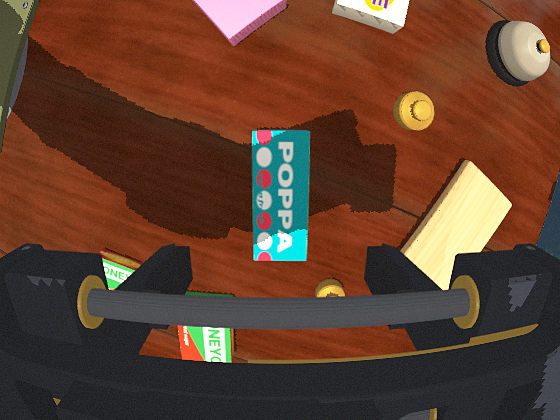

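The wrist view shows POPPA centred between the fingers (column 281 against 278) and aligned with them. I descend and grip.

```bash
P='python3 -m pendant'
$P '[[0.077,0.03,1,0,0,0.002],[0,0,1,0,0,0],[0,0,1,0,0,0],[0,0,1,0,0,0],[0,0,0.8,0,0,0]]' >/dev/null
$P '[[0,0,0.6,0,0,0],[0,0,0.5,0,0,0],[0,0,0.43,0,0,0],[0,0,0,0,0,0]]' >/dev/null
python3 -c "
from h import *
togo(455.6,-19.8,10,110.9)"
$P '[[0,0,0,0,0,0],[0,0,0,0,0,0],[0,0,0,0,0,0],[0,0,0,0,0,0],[0,0,0,0,0,0]]' -1 20 >/dev/null
$P '[[0,0,0,0,0,0],[0,0,0,0,0,0],[0,0,0,0,0,0],[0,0,0,0,0,0]]'
python3 -c "
from h import *
togo(455.6,-19.8,150,110.9)"
```

```text
t 3.73 at [456.4 -19.7  12.6] yaw 110.6 shift [ 0.009 -0.031  0.104] turn [-0.0009  0.0001 -0.0018] open 0.997 ff 0.00 F [-0.1 -0.4  0.4]
clock: 4.48
tool_pos: [0.4568, -0.02, 0.0142]
eef_rot: [0.57, 0.822, -0.0, 0.0]
contact_force: [-0.2, 0.4, 6.6]
opening: 0.565
finger_force: 20.0
t 4.48 at [456.8 -20.   14.2] yaw 110.6 shift [ 0.023 -0.045 -5.43 ] turn [-0.0001  0.0001 -0.0018] open 0.565 ff 19.99 F [-0.2  0.4  6.6]
```

```bash
P='python3 -m pendant'
$P '[[0,0,-0.6,0,0,0],[0,0,-1,0,0,0],[0,0,-1,0,0,0],[0,0,-1,0,0,0],[0,0,-0.7,0,0,0]]' >/dev/null
$P '[[0,0,0,0,0,0.036],[0,0,0,0,0,0.0366],[0,0,0,0,0,0.0366],[0,0,0,0,0,0.0366],[0,0,0,0,0,0.0366]]'
python3 -c "
from h import *
togo(647,9.9,36.2,77.7)"
```

```text
clock: 5.32
tool_pos: [0.4563, -0.0201, 0.1212]
eef_rot: [0.78, 0.625, -0.001, -0.0]
contact_force: [-0.4, -0.5, -0.9]
opening: 0.565
finger_force: 20.0
t 5.32 at [456.3 -20.1 121.2] yaw 77.4 shift [2.836 7.189 3.387] turn [-0.0005  0.0003 -0.0016] open 0.565 ff 19.98 F [-0.4 -0.5 -0.9]
```

```bash
P='python3 -m pendant'
$P '[[0.3545,0.9,0,0,0,-0.0016],[0.3545,0.9,0,0,0,0],[0.3545,0.9,0,0,0,0],[0.3545,0.9,0,0,0,0],[0.3545,0.9,0,0,0,0]]' >/dev/null
$P '[[0.3545,0.9,0,0,0,0],[0.3545,0.9,0,0,0,0],[0.3545,0.89,0,0,0,0],[0,0,0.6,0,0,0],[0,0,0.6,0,0,0]]' >/dev/null
$P '[[0,0,0,0,0,0]]' >/dev/null
python3 -c "
from h import *
togo(647,9.9,36.2,77.7)
P,d=optics.snapshot('wrist'); cv2.imwrite('pics/w2.png',P)"
```

```text
t 6.23 at [644.7  11.5  87.7] yaw 78.1 shift [-0.035  0.119  2.058] turn [-0.0023  0.001   0.002 ] open 0.566 ff 19.99 F [-1.1 -0.8 -2.1]
```

View pics/w2.png

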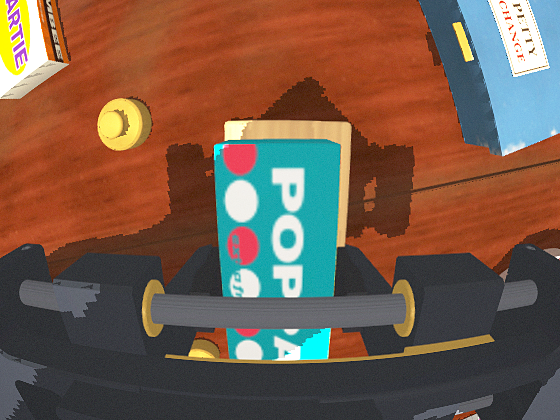

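POPPA is held level and square over the stand. I lower it.

```bash
P='python3 -m pendant'
$P '[[-0.035,0.119,0.6,0,0,0.002],[0,0,0.6,0,0,0],[0,0,0.4,0,0,0],[0,0,0.2,0,0,0],[0,0,0.1,0,0,0]]' >/dev/null
$P '[[0,0,0.05,0,0,0],[0,0,0,0,0,0],[0,0,0,0,0,0]]'
python3 -c "
from h import *
togo(647,9.9,36.2,77.7)"
```

```text
clock: 6.95
tool_pos: [0.6503, 0.0108, 0.0429]
eef_rot: [0.779, 0.627, -0.0, 0.0]
contact_force: [0.4, 0.4, -1.4]
opening: 0.565
finger_force: 20.0
t 6.95 at [650.3  10.8  42.9] yaw 77.7 shift [-0.062 -0.122  0.27 ] turn [ 0.      0.0001 -0.0001] open 0.565 ff 19.99 F [ 0.4  0.4 -1.4]
```

```bash
P='python3 -m pendant'
$P '[[-0.062,-0.12,0.15,0,0,0],[0,0,0.08,0,0,0],[0,0,0,0,0,0],[0,0,0,0,0,0]]'
python3 -c "
from h import *
togo(647,9.9,36.2,77.7)"
```

```text
clock: 7.28
tool_pos: [0.6466, 0.0096, 0.0367]
eef_rot: [0.779, 0.627, -0.001, -0.0]
contact_force: [-0.1, 0.4, -0.9]
opening: 0.567
finger_force: 20.0
t 7.28 at [646.6   9.6  36.7] yaw 77.7 shift [0.014 0.014 0.02 ] turn [-0.0003  0.0003 -0.0001] open 0.567 ff 19.99 F [-0.1  0.4 -0.9]
```

```bash
P='python3 -m pendant'
$P '[[0,0,0.04,0,0,0],[0,0,0,0,0,0],[0,0,0,0,0,0]]' | sed -n 2,4p
$P '[[0,0,0.04,0,0,0],[0,0,0,0,0,0],[0,0,0,0,0,0]]' | sed -n 2,4p
```

```text
tool_pos: [0.6468, 0.0098, 0.0363]
eef_rot: [0.779, 0.627, -0.0, 0.0]
contact_force: [-1.8, -0.8, 5.1]
tool_pos: [0.6468, 0.0097, 0.0363]
eef_rot: [0.779, 0.627, -0.0, 0.0]
contact_force: [-3.6, -0.5, 11.7]
```

Contact. I release, rise and check the result from above.

```bash
P='python3 -m pendant'
$P '[[0,0,-0.03,0,0,0],[0,0,0,0,0,0],[0,0,0,0,0,0],[0,0,0,0,0,0],[0,0,0,0,0,0]]' 1 20 >/dev/null
$P '[[0,0,-0.5,0,0,0],[0,0,-0.8,0,0,0],[0,0,-1,0,0,0],[0,0,-1,0,0,0],[0,0,-1,0,0,0]]'
python3 -c "
from h import *
togo(462.7,221.6,120,96.6)"
```

```text
clock: 8.62
tool_pos: [0.6467, 0.0099, 0.1448]
eef_rot: [0.779, 0.627, -0.0, -0.0]
contact_force: [0.4, 0.3, 0.3]
opening: 1.003
finger_force: 0.0
t 8.62 at [646.7   9.9 144.8] yaw 77.7 shift [ 6.705 -8.993  0.998] turn [-3.00e-04  1.00e-04 -1.05e-01] open 1.003 ff 0.00 F [0.4 0.3 0.3]
```

Next, the broad carton: translate in 9 rows of (0.745, -1), then turn in 3 rows of -0.035.

```bash
P='python3 -m pendant'
$P '[[0.745,-1,0,0,0,0],[0.745,-1,0,0,0,0],[0.745,-1,0,0,0,0],[0.745,-1,0,0,0,0],[0.745,-1,0,0,0,0]]' >/dev/null
$P '[[0.745,-1,0,0,0,0],[0.745,-1,0,0,0,0],[0.745,-1,0,0,0,0],[0.745,-1,0,0,0,0]]' >/dev/null
$P '[[0,0,0.33,0,0,-0.035],[0,0,0.33,0,0,-0.035],[0,0,0.33,0,0,-0.035],[0,0,0,0,0,0],[0,0,0,0,0,0]]' >/dev/null
python3 -c "
from h import *
togo(462.7,221.6,10,96.6)
P,d=optics.snapshot('wrist'); cv2.imwrite('pics/w3.png',P)
P,d=optics.snapshot('top'); cv2.imwrite('pics/top1.png',P)
print(rect('top',P,d,(280,118),.057),rect('top',P,d,(189,204),.03))
"
```

```text
t 9.78 at [462.8 221.6 118.7] yaw 96.4 shift [2.000e-03 2.000e-03 4.347e+00] turn [-0.0003  0.     -0.0011] open 0.998 ff 0.00 F [-1.3  0.5  0.1]
{'c': (644.4, 10.1), 'size': (119.7, 51.4), 'axis': 78.0, 'zmed': 55.8} None
```

View pics/w3.png

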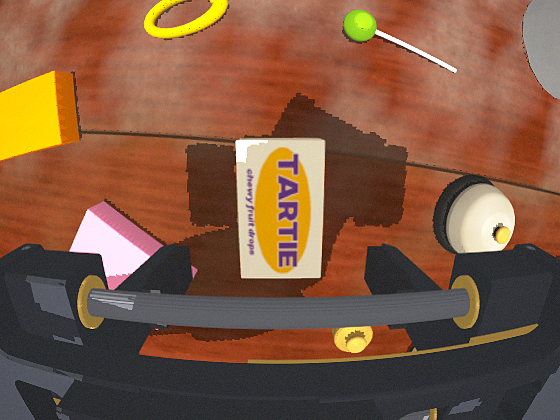

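POPPA lies at (644, 10) with its axis at 78°, so it is fine. TARTIE is centred in the gripper (column 280). I descend.

```bash
P='python3 -m pendant'
$P '[[0,0,0.8,0,0,-0.001],[0,0,1,0,0,0],[0,0,1,0,0,0],[0,0,0.8,0,0,0],[0,0,0.4,0,0,0]]' >/dev/null
$P '[[0,0,0.2,0,0,0],[0,0,0,0,0,0],[0,0,0,0,0,0]]' | sed -n 2,4p
$P '[[0,0,0,0,0,0],[0,0,0,0,0,0],[0,0,0,0,0,0],[0,0,0,0,0,0],[0,0,0,0,0,0]]' -1 20 >/dev/null
$P '[[0,0,0,0,0,0],[0,0,0,0,0,0]]'
$P '[[0,0,-0.5,0,0,0],[0,0,-1,0,0,0],[0,0,-1,0,0,0],[0,0,-1,0,0,0],[0,0,-1,0,0,0]]' >/dev/null
$P '[[0,0,0,0,0,0.035],[0,0,0,0,0,0.035],[0,0,0,0,0,0.035],[0,0,0,0,0,0],[0,0,0,0,0,0]]'
python3 -c "
from h import *
togo(646,10,72,77.7)"
```

```text
tool_pos: [0.4631, 0.2218, 0.0139]
eef_rot: [0.664, 0.747, 0.0, 0.0]
contact_force: [-0.3, -0.9, 0.4]
clock: 11.13
tool_pos: [0.4631, 0.2217, 0.0139]
eef_rot: [0.664, 0.747, 0.0, 0.0]
contact_force: [0.3, 0.3, 6.0]
opening: 0.737
finger_force: 20.0
clock: 11.97
tool_pos: [0.4625, 0.2213, 0.1257]
eef_rot: [0.777, 0.63, -0.001, 0.0]
contact_force: [0.8, 0.1, -0.9]
opening: 0.737
finger_force: 20.0
t 11.97 at [462.5 221.3 125.7] yaw 78.0 shift [-6.746  8.936  2.149] turn [-0.0003  0.0004  0.0019] open 0.737 ff 20.00 F [ 0.8  0.1 -0.9]
```

```bash
P='python3 -m pendant'
$P '[[-0.75,0.993,0,0,0,0.002],[-0.75,0.993,0,0,0,0],[-0.75,0.993,0,0,0,0],[-0.75,0.993,0,0,0,0],[-0.75,0.993,0,0,0,0]]' >/dev/null
$P '[[-0.75,0.993,0,0,0,0],[-0.75,0.993,0,0,0,0],[-0.75,0.993,0,0,0,0],[-0.75,0.993,0,0,0,0]]' >/dev/null
$P '[[0,0,0.6,0,0,0],[0,0,0.6,0,0,0],[0,0,0.4,0,0,0],[0,0,0,0,0,0],[0,0,0,0,0,0]]' >/dev/null
python3 -c "
from h import *
togo(646,10,72,77.7)"
```

```text
t 13.13 at [643.7   9.   85.1] yaw 77.6 shift [0.059 0.084 0.524] turn [-0.0008  0.0003 -0.0005] open 0.734 ff 20.00 F [ 0.9  0.3 -0.4]
```

```bash
P='python3 -m pendant'
$P '[[0.059,0.08,0.25,0,0,0],[0,0,0.2,0,0,0],[0,0,0,0,0,0],[0,0,0,0,0,0]]' >/dev/null
python3 -c "
from h import *
togo(646,10,72,77.7)"
$P '[[0,0,0.05,0,0,0],[0,0,0.03,0,0,0],[0,0,0,0,0,0],[0,0,0,0,0,0]]' | sed -n 2,4p
```

```text
t 13.47 at [646.6   9.7  74.4] yaw 77.5 shift [ 0.007 -0.026  0.097] turn [-0.0003  0.0003 -0.0009] open 0.735 ff 20.00 F [-0.5 -0.3 -1.7]
tool_pos: [0.6467, 0.0095, 0.0726]
eef_rot: [0.78, 0.626, -0.0, -0.0]
contact_force: [-0.0, -0.1, -1.9]
```

```bash
P='python3 -m pendant'
$P '[[0,0,0.05,0,0,0],[0,0,0,0,0,0],[0,0,0,0,0,0]]' | sed -n 2,4p
$P '[[0,0,0.03,0,0,0],[0,0,0,0,0,0],[0,0,0,0,0,0]]' | sed -n 2,4p
```

```text
tool_pos: [0.6466, 0.0095, 0.0712]
eef_rot: [0.78, 0.626, -0.001, -0.0]
contact_force: [0.9, 0.2, -0.7]
tool_pos: [0.6468, 0.0095, 0.071]
eef_rot: [0.78, 0.626, -0.0, 0.0]
contact_force: [-2.0, -0.3, 4.6]
```

Contact. I release, rise and head for the short carton at (434.7, -197.3), yaw 108.7.

```bash
P='python3 -m pendant'
$P '[[0,0,0,0,0,0],[0,0,0,0,0,0],[0,0,0,0,0,0],[0,0,0,0,0,0],[0,0,0,0,0,0]]' 1 20 >/dev/null
$P '[[0,0,-0.4,0,0,0],[0,0,-0.8,0,0,0],[0,0,-1,0,0,0],[0,0,-1,0,0,0],[0,0,0,0,0,0]]'
python3 -c "
from h import *
togo(434.7,-197.3,120,108.7)"
```

```text
clock: 15.13
tool_pos: [0.65, 0.0107, 0.1563]
eef_rot: [0.78, 0.626, 0.004, 0.002]
contact_force: [1.3, -0.1, -0.7]
opening: 0.996
finger_force: 0.0
t 15.13 at [650.   10.7 156.3] yaw 77.5 shift [-9.994 -6.615  1.368] turn [ 0.0027 -0.0003 -0.1735] open 0.996 ff 0.00 F [ 1.3 -0.1 -0.7]
```

```bash
P='python3 -m pendant'
$P '[[-1,-0.66,0,0,0,0],[-1,-0.66,0,0,0,0],[-1,-0.66,0,0,0,0],[-1,-0.66,0,0,0,0],[-1,-0.66,0,0,0,0]]' >/dev/null
$P '[[-1,-0.66,0,0,0,0],[-1,-0.66,0,0,0,0],[-1,-0.66,0,0,0,0],[-1,-0.66,0,0,0,0],[-1,-0.66,0,0,0,0]]' >/dev/null
$P '[[0,0,0.27,0,0,-0.0347],[0,0,0.27,0,0,-0.0347],[0,0,0.27,0,0,-0.0347],[0,0,0.27,0,0,-0.0347],[0,0,0.27,0,0,-0.0347]]' >/dev/null
$P '[[0,0,0,0,0,0],[0,0,0,0,0,0]]' >/dev/null
python3 -c "
from h import *
togo(434.7,-197.3,14,108.7)
P,d=optics.snapshot('wrist'); cv2.imwrite('pics/w4.png',P)
P,d=optics.snapshot('top'); cv2.imwrite('pics/top2.png',P)
print(rect('top',P,d,(280,112),.087))
"
```

```text
t 16.55 at [ 431.5 -198.8  117.1] yaw 108.6 shift [0.013 0.146 4.122] turn [-0.0003 -0.0001 -0.0008] open 0.999 ff 0.00 F [-0.6 -0.9  0.2]
{'c': (644.5, 10.3), 'size': (109.4, 66.4), 'axis': 77.6, 'zmed': 85.8}
```

View pics/w4.png

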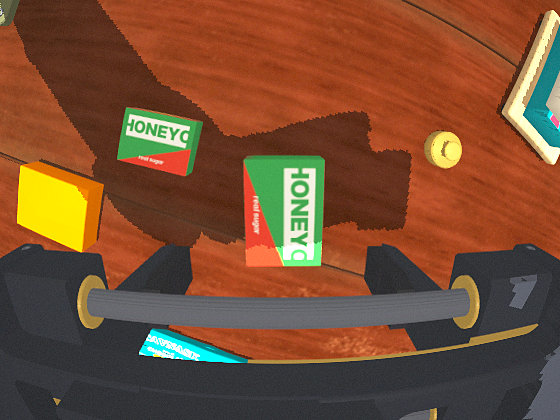

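The larger HONEYC is under the gripper, with column 284 matching the 3.6 mm offset. The broad carton lies well. I correct, descend and grip.

```bash
P='python3 -m pendant'
$P '[[0.013,0.146,0.8,0,0,-0.001],[0,0,1,0,0,0],[0,0,1,0,0,0],[0,0,0.8,0,0,0],[0,0,0.37,0,0,0]]' >/dev/null
$P '[[0,0,0.15,0,0,0],[0,0,0,0,0,0],[0,0,0,0,0,0]]' | sed -n 2,4p
$P '[[0,0,0,0,0,0],[0,0,0,0,0,0],[0,0,0,0,0,0],[0,0,0,0,0,0],[0,0,0,0,0,0]]' -1 20 >/dev/null
$P '[[0,0,0,0,0,0],[0,0,0,0,0,0]]'
$P '[[0,0,-0.5,0,0,0],[0,0,-1,0,0,0],[0,0,-1,0,0,0],[0,0,-1,0,0,0],[0,0,-1,0,0,0]]' >/dev/null
$P '[[0,0,-0.2,0,0,0.0345],[0,0,-0.2,0,0,0.0345],[0,0,-0.2,0,0,0.0345],[0,0,-0.2,0,0,0.0345],[0,0,-0.2,0,0,0.0345]]'
$P '[[0,0,0,0,0,0],[0,0,0,0,0,0]]' >/dev/null
python3 -c "
from h import *
togo(646,10,102,77.7)"
```

```text
tool_pos: [0.4353, -0.1974, 0.0146]
eef_rot: [0.582, 0.814, -0.0, 0.0]
contact_force: [-0.2, 0.0, -0.3]
clock: 17.9
tool_pos: [0.435, -0.1975, 0.0144]
eef_rot: [0.581, 0.814, -0.0, 0.0]
contact_force: [0.0, -0.5, 6.4]
opening: 0.675
finger_force: 20.0
clock: 18.73
tool_pos: [0.4344, -0.1973, 0.1515]
eef_rot: [0.78, 0.626, -0.001, -0.001]
contact_force: [-0.4, 0.1, -1.2]
opening: 0.683
finger_force: 20.0
t 18.90 at [ 434.7 -197.3  151.4] yaw 78.0 shift [9.866 6.551 1.96 ] turn [-0.0003  0.0003  0.0019] open 0.678 ff 20.00 F [ 1.  -0.3 -1.4]
```

```bash
P='python3 -m pendant'
$P '[[0.985,0.655,0,0,0,0.002],[0.985,0.655,0,0,0,0],[0.985,0.655,0,0,0,0],[0.985,0.655,0,0,0,0],[0.985,0.655,0,0,0,0]]' >/dev/null
$P '[[0.985,0.655,0,0,0,0],[0.985,0.655,0,0,0,0],[0.985,0.655,0,0,0,0],[0.985,0.655,0,0,0,0],[0.985,0.655,0,0,0,0]]' >/dev/null
$P '[[0,0,0.6,0,0,0],[0,0,0.5,0,0,0],[0,0,0.3,0,0,0],[0,0,0,0,0,0],[0,0,0,0,0,0]]' >/dev/null
python3 -c "
from h import *
togo(646,10,102,77.7)"
```

```text
t 20.15 at [646.7   6.2 115.2] yaw 77.5 shift [ 0.146 -0.057  0.528] turn [-0.001   0.0008 -0.0013] open 0.681 ff 20.00 F [-0.3  0.2  0.1]
```

```bash
P='python3 -m pendant'
$P '[[0.146,-0.057,0.25,0,0,-0.001],[0,0,0.19,0,0,0],[0,0,0,0,0,0],[0,0,0,0,0,0]]' >/dev/null
python3 -c "
from h import *
togo(646,10,102,77.7)"
$P '[[0,0,0.05,0,0,0],[0,0,0,0,0,0],[0,0,0,0,0,0]]' | sed -n 2,4p
```

```text
t 20.48 at [647.1  11.6 105.2] yaw 77.7 shift [-0.07  -0.029  0.127] turn [-0.0003  0.0003 -0.0001] open 0.679 ff 20.00 F [ 0.  -0.4 -0.6]
tool_pos: [0.6474, 0.0116, 0.1041]
eef_rot: [0.779, 0.627, -0.0, 0.0]
contact_force: [-0.7, 0.4, -0.8]
```

```bash
P='python3 -m pendant'
$P '[[-0.07,-0.03,0.06,0,0,0],[0,0,0,0,0,0],[0,0,0,0,0,0]]' | sed -n 2,4p
$P '[[0,0,0.04,0,0,0],[0,0,0,0,0,0],[0,0,0,0,0,0]]' | sed -n 2,4p
$P '[[0,0,0.02,0,0,0],[0,0,0,0,0,0],[0,0,0,0,0,0]]' | sed -n 2,4p
```

```text
tool_pos: [0.646, 0.0098, 0.1024]
eef_rot: [0.779, 0.627, -0.001, -0.0]
contact_force: [-0.4, 0.0, -1.0]
tool_pos: [0.6463, 0.0101, 0.1015]
eef_rot: [0.779, 0.627, -0.0, -0.0]
contact_force: [0.5, -0.2, -1.2]
tool_pos: [0.6463, 0.0101, 0.1015]
eef_rot: [0.779, 0.627, -0.0, 0.0]
contact_force: [-1.0, -1.4, 4.0]
```

```bash
P='python3 -m pendant'
$P '[[0,0,0,0,0,0],[0,0,0,0,0,0],[0,0,0,0,0,0],[0,0,0,0,0,0],[0,0,0,0,0,0]]' 1 20 >/dev/null
$P '[[0,0,-0.4,0,0,0],[0,0,-0.8,0,0,0],[0,0,-1,0,0,0],[0,0,-1,0,0,0],[0,0,0,0,0,0]]' | sed -n 2p
python3 - <<'E'
from h import *
P=np.load("pics/top0.npz")["p"]
hsv=cv2.cvtColor(P,cv2.COLOR_BGR2HSV); m=np.zeros(P.shape[:2],bool); m[110:142,365:395]=1
yel=m&(hsv[...,0]>18)&(hsv[...,0]<38)&(hsv[...,1]>130)&(hsv[...,2]>120)
whi=m&(hsv[...,1]<90)&(hsv[...,2]>130)
for k in (yel,whi):
    v,u=np.nonzero(k); xy=plane("top",np.c_[u,v],.009)[:,:2]*1000
    c=xy.mean(0); w,e=np.linalg.eigh(np.cov(xy.T)); a=e[:,1]
    print(len(u),c.round(1),"axis",np.degrees(np.arctan2(a[1],a[0])).round(1)%180,"ext",np.ptp((xy-c)@e,axis=0).round(1),"mid",((xy-c)@a).min().round(1),((xy-c)@a).max().round(1))
togo(636.5,-221,120,47)
E
```

```text
tool_pos: [0.6495, 0.0113, 0.1868]
83 [ 637.7 -222.2] axis 37.099999999999994 ext [20.7 25.3] mid -13.1 12.2
43 [ 638.  -220.1] axis 43.0 ext [11.8 51.3] mid -24.6 26.7
t 22.32 at [649.5  11.3 186.8] yaw 77.7 shift [-9.196  1.458  2.655] turn [ 0.0022 -0.0017  0.1703] open 0.996 ff 0.00 F [ 1.3  0.4 -0.1]
```

```bash
P='python3 -m pendant'
$P '[[-0.92,0.146,0,0,0,0],[-0.92,0.146,0,0,0,0],[-0.92,0.146,0,0,0,0],[-0.92,0.146,0,0,0,0],[-0.92,0.146,0,0,0,0]]' >/dev/null
$P '[[-0.92,0.146,0,0,0,0],[-0.92,0.146,0,0,0,0],[-0.92,0.146,0,0,0,0],[-0.92,0.146,0,0,0,0],[-0.92,0.146,0,0,0,0]]' >/dev/null
$P '[[0,0,0.5,0,0,0.0385],[0,0,0.5,0,0,0.0385],[0,0,0.5,0,0,0.0385],[0,0,0.5,0,0,0.0385],[0,0,0.5,0,0,0.0385]]' >/dev/null
$P '[[0,0,0,0,0,0],[0,0,0,0,0,0]]' >/dev/null
cat >> h.py <<'E'
def sweet(P):
    """wrist view -> world axis and centre of the white ends + yellow body, rays cast onto z=9 mm"""
    c=optics.calibration("wrist"); s=r.get_state(); f=210/np.tan(np.radians(c["vfov"])/2); M=R.from_quat(s["eef_rot"])
    hsv=cv2.cvtColor(P,cv2.COLOR_BGR2HSV); roi=np.zeros(P.shape[:2],bool); roi[100:270,200:360]=1
    yel=roi&(hsv[...,0]>20)&(hsv[...,0]<38)&(hsv[...,1]>150)&(hsv[...,2]>90); whi=roi&(hsv[...,1]<70)&(hsv[...,2]>110)
    for k in (yel,whi):
        v,u=np.nonzero(k); a=np.c_[u-c["cx"],v-c["cy"]]; rr=np.hypot(*a.T); th=rr/f
        d=np.c_[a[:,0]/rr*np.sin(th),-a[:,1]/rr*np.sin(th),-np.cos(th)]
        T=c["tool_from_camera"]; d=M.apply(d@T[:3,:3].T); o=s["tool_pos"]+M.apply(T[:3,3])
        xy=(o+d*((.009-o[2])/d[:,2])[:,None])[:,:2]*1000
        m=xy.mean(0); w,e=np.linalg.eigh(np.cov(xy.T)); q=(xy-m)@e
        print(len(u),(u.mean().round(),v.mean().round()),"c",m.round(1),"mid",(m+e@((q.max(0)+q.min(0))/2)).round(1),"axis",np.degrees(np.arctan2(e[1,1],e[0,1])).round(1)%180,"ext",np.ptp(q,axis=0).round(1))
E
python3 -c "
from h import *
P,d=optics.snapshot('wrist'); cv2.imwrite('pics/w5.png',P); sweet(P)
togo(637.5,-221,14,43)
P,d=optics.snapshot('top'); print(rect('top',P,d,(280,108),.115))
"
```

```text
616 (np.float64(283.0), np.float64(202.0)) c [ 639.5 -223.1] mid [ 639.2 -223.2] axis 47.8 ext [19.  27.1]
247 (np.float64(282.0), np.float64(202.0)) c [ 638.2 -222.7] mid [ 637.7 -223. ] axis 43.900000000000006 ext [ 8.5 54.4]
t 23.78 at [ 633.1 -222.2  119.1] yaw 43.2 shift [0.166 0.085 4.205] turn [0.     0.0002 0.0013] open 1.001 ff 0.00 F [-0.2  1.3  0.9]
{'c': (643.4, 9.3), 'size': (84.6, 61.8), 'axis': 77.6, 'zmed': 113.8}
```

View pics/w5.png

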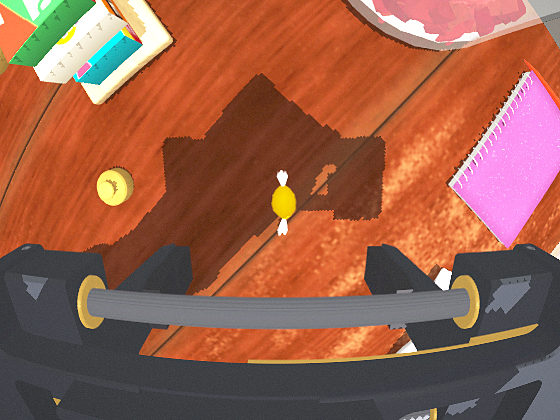

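The sweet is straight in the gripper (column 283, row 202). Both views put its middle at about (638.5, -222), axis about 44°. I descend with the TCP to 4 mm and grip gently.

```bash
P='python3 -m pendant'
$P '[[0.163,0.14,0.8,0,0,0],[0,0,1,0,0,0],[0,0,1,0,0,0],[0,0,0.8,0,0,0],[0,0,0.4,0,0,0]]' >/dev/null
$P '[[0,0,0.2,0,0,0],[0,0,0.1,0,0,0],[0,0,0,0,0,0],[0,0,0,0,0,0]]' 
python3 -c "
from h import *
togo(638.5,-222,4,43)"
```

```text
clock: 24.58
tool_pos: [0.6391, -0.2224, 0.0124]
eef_rot: [0.93, 0.367, 0.0, 0.001]
contact_force: [0.0, 0.1, 0.5]
opening: 1.0
finger_force: 0.0
t 24.58 at [ 639.1 -222.4   12.4] yaw 43.0 shift [-0.006 -0.028  0.338] turn [ 0.0005 -0.0001  0.0002] open 1.000 ff 0.00 F [0.  0.1 0.5]
```

```bash
P='python3 -m pendant'
$P '[[0,-0.03,0.2,0,0,0],[0,0,0.13,0,0,0],[0,0,0,0,0,0],[0,0,0,0,0,0]]' | sed -n 2,4p
$P '[[0,0,0,0,0,0],[0,0,0,0,0,0],[0,0,0,0,0,0],[0,0,0,0,0,0],[0,0,0,0,0,0]]' -1 8 >/dev/null
$P '[[0,0,0,0,0,0],[0,0,0,0,0,0],[0,0,0,0,0,0],[0,0,0,0,0,0],[0,0,0,0,0,0]]'
```

```text
tool_pos: [0.6374, -0.2217, 0.0027]
eef_rot: [0.93, 0.367, -0.001, -0.0]
contact_force: [-0.7, -0.2, -0.0]
clock: 25.75
tool_pos: [0.6375, -0.2217, 0.0028]
eef_rot: [0.93, 0.367, -0.0, 0.0]
contact_force: [0.2, 0.3, 0.0]
opening: 0.266
finger_force: 0.0
```

```bash
P='python3 -m pendant'
$P '[[0,0,0,0,0,0],[0,0,0,0,0,0],[0,0,0,0,0,0],[0,0,0,0,0,0],[0,0,0,0,0,0]]'
```

```text
clock: 26.17
tool_pos: [0.6375, -0.2217, 0.0028]
eef_rot: [0.93, 0.367, -0.001, 0.0]
contact_force: [-0.5, -0.3, 0.2]
opening: 0.213
finger_force: 8.0
```

Gripped at 18.7 mm. I lift.

```bash
P='python3 -m pendant'
$P '[[0,0,-0.3,0,0,0],[0,0,-0.6,0,0,0],[0,0,-1,0,0,0],[0,0,-1,0,0,0],[0,0,-1,0,0,0]]' >/dev/null
$P '[[0,0,-0.7,0,0,-0.0385],[0,0,-0.7,0,0,-0.0385],[0,0,-0.7,0,0,-0.0385],[0,0,-0.5,0,0,-0.0385],[0,0,-0.3,0,0,-0.0385]]' >/dev/null
$P '[[0,0,0,0,0,0],[0,0,0,0,0,0]]' >/dev/null
python3 -c "
from h import *
togo(645.5,9.7,118.5,77.7)
P,d=optics.snapshot('wrist'); cv2.imwrite('pics/w6.png',P)"
```

```text
t 27.17 at [ 637.9 -221.8  174.1] yaw 77.5 shift [ 9.107 -1.714  2.218] turn [ 0.0003  0.0002 -0.0013] open 0.208 ff 8.00 F [-0.7  0.2 -0.1]
```

View pics/w6.png

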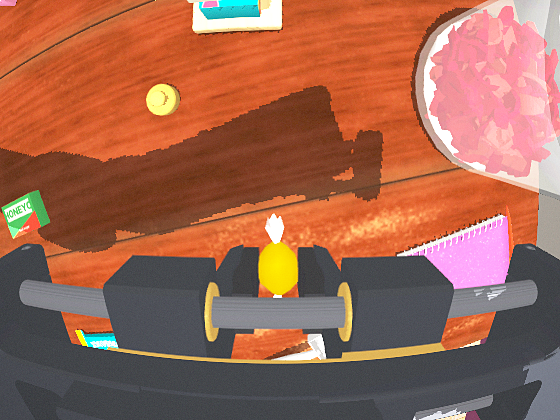

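The sweet is held (278, 265) between the fingers. I carry it to the tower.

```bash
P='python3 -m pendant'
$P '[[0.91,-0.171,0,0,0,-0.001],[0.91,-0.171,0,0,0,0],[0.91,-0.171,0,0,0,0],[0.91,-0.171,0,0,0,0],[0.91,-0.171,0,0,0,0]]' >/dev/null
$P '[[0.91,-0.171,0,0,0,0],[0.91,-0.171,0,0,0,0],[0.91,-0.171,0,0,0,0],[0.91,-0.171,0,0,0,0],[0.91,-0.171,0,0,0,0]]' >/dev/null
$P '[[0,0,0.6,0,0,0],[0,0,0.5,0,0,0],[0,0,0.3,0,0,0],[0,0,0,0,0,0],[0,0,0,0,0,0]]' >/dev/null
python3 -c "
from h import *
togo(645.5,9.7,118.5,77.7)"
```

```text
t 28.47 at [643.2   8.2 136.8] yaw 77.7 shift [0.08  0.077 0.73 ] turn [-0.0008  0.0007  0.0001] open 0.211 ff 8.00 F [ 0.6 -0.3  0.8]
```

```bash
P='python3 -m pendant'
$P '[[0.08,0.077,0.3,0,0,0],[0,0,0.25,0,0,0],[0,0,0,0,0,0],[0,0,0,0,0,0]]' >/dev/null
python3 -c "
from h import *
togo(645.5,9.7,118.5,77.7)"
$P '[[0,0,0.05,0,0,0],[0,0,0,0,0,0],[0,0,0,0,0,0]]' | sed -n 2,4p
```

```text
t 28.80 at [645.8  11.1 123.5] yaw 77.8 shift [-0.057  0.     0.202] turn [-0.0005  0.0003  0.0008] open 0.211 ff 8.00 F [-0.1 -0.5  1. ]
tool_pos: [0.6462, 0.0114, 0.1229]
eef_rot: [0.778, 0.628, -0.0, -0.0]
contact_force: [-0.6, -0.2, 0.0]
```

```bash
P='python3 -m pendant'
$P '[[-0.06,-0.02,0.1,0,0,0],[0,0,0.05,0,0,0],[0,0,0,0,0,0],[0,0,0,0,0,0]]' | sed -n 2,4p
$P '[[0,0,0.03,0,0,0],[0,0,0,0,0,0],[0,0,0,0,0,0]]' | sed -n 2,4p
```

```text
tool_pos: [0.6452, 0.0099, 0.1189]
eef_rot: [0.778, 0.628, -0.001, -0.0]
contact_force: [-0.4, -0.1, -0.1]
tool_pos: [0.6452, 0.01, 0.1182]
eef_rot: [0.778, 0.628, -0.001, -0.0]
contact_force: [0.1, -0.6, -0.4]
```

```bash
P='python3 -m pendant'
$P '[[0,0,0.02,0,0,0],[0,0,0,0,0,0],[0,0,0,0,0,0]]' | sed -n 2,4p
$P '[[0,0,0.02,0,0,0],[0,0,0,0,0,0],[0,0,0,0,0,0]]' | sed -n 2,4p
```

```text
tool_pos: [0.6454, 0.01, 0.1178]
eef_rot: [0.778, 0.628, -0.0, -0.0]
contact_force: [0.6, -0.6, 1.1]
tool_pos: [0.6454, 0.01, 0.1177]
eef_rot: [0.778, 0.628, -0.0, 0.0]
contact_force: [-0.9, -0.5, 4.1]
```

Contact. I release, wait and rise.

```bash
P='python3 -m pendant'
$P '[[0,0,-0.02,0,0,0],[0,0,0,0,0,0],[0,0,0,0,0,0],[0,0,0,0,0,0],[0,0,0,0,0,0]]' 0.2 8 >/dev/null
$P '[[0,0,0,0,0,0],[0,0,0,0,0,0],[0,0,0,0,0,0]]' | sed -n 5,6p
$P '[[0,0,-0.2,0,0,0],[0,0,-0.4,0,0,0],[0,0,-0.6,0,0,0],[0,0,-0.8,0,0,0],[0,0,-1,0,0,0]]' >/dev/null
$P '[[-1,0,0,0,0,0],[-1,0,0,0,0,0],[-1,0,0,0,0,0],[-1,0,0,0,0,0],[-1,0,0,0,0,0]]' >/dev/null
$P '[[-1,0,0,0,0,0],[-1,0,0,0,0,0],[-1,0,0,0,0,0],[0,0,0,0,0,0],[0,0,0,0,0,0]]'
python3 - <<'E'
from h import *
P,d=optics.snapshot("top"); cv2.imwrite("pics/top3.png",cv2.resize(P[60:230,130:400],None,fx=2.9,fy=2.9,interpolation=cv2.INTER_CUBIC))
W=heights("top",d); hsv=cv2.cvtColor(P,cv2.COLOR_BGR2HSV)
b=(abs(W[...,2]-.115)<.006)&(abs(W[...,0]-.645)<.06)&(abs(W[...,1]-.01)<.07)
ct=max(cv2.findContours(b.astype(np.uint8),0,cv2.CHAIN_APPROX_NONE)[0],key=cv2.contourArea)[:,0]
print("short",cv2.minAreaRect((plane("top",ct,.115)[:,:2]*1000).astype(np.float32)))
s=(W[...,2]>.122)&(abs(W[...,0]-.645)<.05)&(abs(W[...,1]-.01)<.05); print("sweet",s.sum(),(W[s].mean(0)*1000).round(1),(W[s].max(0)*1000).round(1))
print("bell",rect("top",P,d,(185,128),.055))
E
```

```text
opening: 0.601
finger_force: 0.0
clock: 32.05
tool_pos: [0.603, -0.1876, 0.1936]
eef_rot: [0.779, 0.627, -0.001, 0.0]
contact_force: [1.0, 0.5, -0.3]
opening: 0.601
finger_force: 0.0
short ((643.614501953125, 9.29195785522461), (84.4946060180664, 61.41199493408203), 77.60543823242188)
sweet 116 [642.7   9.5 127.5] [652.6  32.7 133.3]
bell {'c': (639.7, 230.2), 'size': (34.7, 32.6), 'axis': -8.6, 'zmed': 50.6}
```

View pics/top3.png

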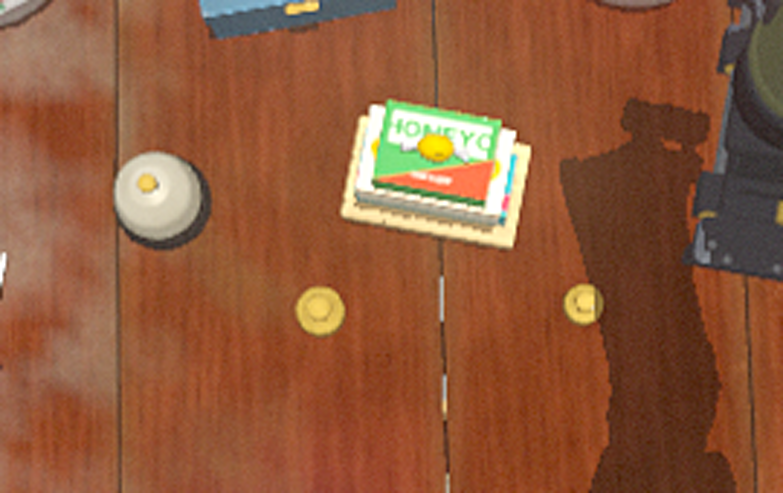

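The tower stands square on the stand, with the sweet in the middle of the top at (436, 148) in the crop. All parts are within about 4 mm of the centre, and the bell has not moved. The arm is clear, so I hand in.

```bash
python3 -c "
from plant import r
print(r.finish_job())"
```

```text
the job is handed in; nothing more can be done
None
```

I built the gift tower in the required order and handed it in at about 32 s; by the last camera check the short carton and the sweet lie within about 5 mm of the stand's centre, the cartons below were within 3 mm as each was laid, and the bell is where it stood, but the hand-in returned no verdict.

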